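# Seat the domed stake in its holder and bolt it

## Task

Take the round, dome-topped stake out of the wooden rack and set it in the bore of the grey stake holder. It is a close fit: enter it edge-first, with the stake leaning about 10 degrees and the lower edge of its foot a few millimetres inside the bore, then straighten it and slide it fully home until its collar rests on the holder. Then slide the bolt all the way over the collar into its keeper, let go, and leave the square-headed stake and the other things on the bench where they are.

Things in the scene. Friction and masses are not known exactly. Their poses are not given: they have to be found in the camera images.
- dome_stake: The stake to be mounted: plain steel, round, 112 mm tall. From the foot up: shank 22 mm diameter and 30 mm long (rim of the foot chamfered 2 x 3 mm), collar 48 mm diameter and 8 mm thick (30 to 38 mm above the foot), upper part 24 mm diameter from 38 to 100 mm, then a rounded dome to 112 mm. About 0.35 kg. Origin: centre of the foot's underside; z runs up along the axis. Starts upright in a bore of the rack, collar on the rack's top.
- flat_stake: The other stake in the rack, to be left alone: same shank and collar, thinner 20 mm neck and a flat square head 38 x 38 mm, 18 mm thick, 110 mm tall in all. Origin: centre of the foot's underside, z up along the axis.
- rack: Fixed wooden block 56 x 170 x 40 mm (x, y, z of its own axes) with two loose 30 mm bores 100 mm apart along its y (at y = -50 and +50 mm). Origin: centre of its underside on the bench.
- holder: Fixed grey stake holder: block 68 x 188 x 40 mm (x from -34 to 34, y from -142 to 46 mm of its own axes). Origin: on the bench under the bore's axis, z up. The bolt runs along its +y on a line at x = -21 mm, through a strap guide (y = -46 to -34) and into a keeper (y = 30 to 42 mm); guide and keeper reach 66 mm above the bench and span x from -32 to -10 mm.
- bore_mouth (a point): Centre of the bore's mouth on the holder's top face, 40 mm above the bench; axes as the holder's. The bore is vertical, 23.5 mm diameter (1.5 mm wider than the shank), 34 mm deep, so the collar lands on the top face when the shank is fully in.
- bolt (a joint): Travel of the holder's steel barrel bolt (bar 10 mm wide, 9 mm high, 50 to 59 mm above the bench), in m: 0 fully withdrawn, 0.070 fully in the keeper; it grows towards the holder's +y. It passes 2 mm above the seated collar, 4 mm beside the stake's upper part, and is blocked by a collar that is not home. Friction about 2 N; it stays where it is left.
- bolt_grip (a point): Point on the axis of the bolt's upright round handle (14 mm diameter, from 64 to 104 mm above the bench), 86 mm above the bench; it moves with the bolt along the holder's +y. Axes as the holder's.
- flux_jar: Bystander: small white jar with yellow lid, 46 mm diameter, 41 mm high; origin at the centre of its underside.
- wax_block: Bystander: green block of wax 32 x 61 x 18 mm; origin at the centre of its underside.
- pliers_grey: Bystander: grey-handled pliers lying flat, 128 x 51 x 10 mm; origin at the centre of its underside.
Not all that is in view belongs to the job. What is shaped like the dome_stake but pink or purple is not meant.

How it is judged:
By the outcome, as a careful person would: the job done as asked, in the order asked, and still so for the second after the job is handed in, with the robot touching nothing.
It also fails if it takes over 64 s, if anything falls off the work surface, if the arm or the gripper's body presses on something with over 40 N, if the wrist force passes 120 N, or if a joint passes its speed limit or range.

## Robot

A 6-joint arm with a two-finger parallel gripper is mounted at the origin on a cart in front of the work surface, level with it; the furniture and walls round the work are solid. World frame = base frame: x ahead of the robot, y to its left, z up, the work surface at z = 0. Lengths are in m, angles in degrees, forces in N, time in s.
With the tool pointing down it reaches from about 0.3 to 0.95 m from the base axis. Payload 3.1 kg.
Tool frame: the origin (TCP) lies where the fingers leave the gripper's body, on its centre line; the fingertips stand finger_overhang ahead of it and the grasp point (between the pads) lies 54 mm ahead of it (finger_overhang is the distance from the TCP to the fingertips, in m); z points along the fingers, y is the line along which they close (so a half turn about z gives the same grasp; the last joint's range is limited). The gripper opens to 85 mm and grips with 20 to 120 N. Pads are 22 mm wide; open, the fingers measure 114 mm over their backs; the gripper's body (76 mm by 85 mm) begins 54 mm behind the grasp point. The pads swing forward as they close: fully open they stand 13 mm farther back than shut.
Start: joints at [-70.399, 17.653, 93.61, -0, 68.738, -3.994], TCP at [0.25, -0.573, 0.304] pointing down, gripper open.
Joint ranges: [-175.34, 175.34], [-45.06, 112.39], [2.9, 150.54], [-68.45, 248.45], [3.09, 151.38], [-168.51, 168.51]. Speed limits (degrees/s): [159.86, 159.86, 180, 180, 180, 180].

## Interface

Orientations are given as a 3x3 rotation matrix whose columns are the frame's x, y, z axes.
In Python, from plant import * gives the robot as it stands.
- The arm moves only by the tool servo_tool, never from a script. Its argument "steps" is one flat list of numbers, 7 for each row, row after row: the turn, a rotation vector about the world's x, y, z in units of 1.5 rad (1.0 is 1.5 rad), then the shift along the world's x, y, z in units of 0.12 m (1.0 is 0.12 m), then the gripper's target within -1 to 1 (fully open at 1, half-way at 0, shut at -1). A call has 1 to 12 rows; each row is the pose to reach, as a shift and turn from the pose commanded when the call began; what a row does not reach only later rows make up. A row lasts 1/12 s, in which the tool goes at most 41.7 mm and 7.16 degrees, less where a joint would pass 70% of its speed; a pose out of reach is approached as far as the arm can. A call with a number of a shift or a turn outside -1 to 1 is refused whole. A call with a gripper value outside its range is refused whole. The fingers move at their own pace and stop on an object; "newtons" is the grip in N (left out, the last holds). Time passes only in rows, so rows that repeat a pose let the fingers close. It gives the time, the measured TCP pose, the force, the opening and the grip force at its end, in the units of the state.
- read_state(): the state, without advancing time (a new reading comes with each control period).
- capture(name): name is "scene" or "top" or "wrist"; returns a dict with "frame" (384x512x3 uint8, blue, green, red), "camera_matrix" (3x3 intrinsics, pixels), "origin" and "attitude" of the camera in the world. Camera axes: x right, y down, z forward; pixel columns grow to the right and rows downward; lengths in m; the calibration is good to about 2 mm. A picture is of the moment at which its call begins. There is no depth.
- close_job(): hands the job in; it is judged then, once.
Trained networks look in a picture, given as the dict that the camera call returned (one of the last four; its "shot" number tells which), for a name from the list of things; names that differ only in an ending like _2 or _b are one class to them, and where a whole thing is asked for, a point or a joint stands for the part that bears it (a point fixed in the world has none). Each returns a list of dicts, best first, with "score" (0 to 1); they miss things now and then, are a little off and sometimes report something else, mostly with a low value. They report only what shows in the picture. A call takes as long as a camera call. They do not tell look-alikes from the thing itself.
- search_frame(name, picture): "xy" ([column, row] in pixels, amid what is visible of it).
- masks_of(name, picture): "mask" (384x512 bool, what is visible of it) and "xy" ([column, row] in pixels, amid what is visible of it).
The state is a dict: "t": time; "qpos": joint angles; "joint_vel": joint speeds; "tau": joint torques, N m; "ee_pos": TCP position; "eef_rot": TCP orientation; "ft_force": force on the tool from outside, world axes, zero at the start; "ft_torque": the same for the moment, N m; "gripper_width": finger opening in m; "finger_force": force on a finger pad.
Only numpy, scipy, OpenCV 4.12 (cv2) and the standard library are available. Lean on these libraries where they do the work, as an engineer would, in place of code of your own. Each camera call takes 0.05 s, during which the arm holds its last target. There are 200 camera calls.

## Working session

There is one attempt and no reset: what is moved stays moved. The work goes in short steps, Python scripts to look and compute and a tool call to move; the robot and the scene stay as the last step left them, time stands still between calls to the robot, and variables do not carry over. Pictures are saved under pics/ and viewed, at most 10 in all, crops included, and the job is handed in when it is done.

Besides the shell and the picture viewer there is one more tool, called by a JSON object that holds its "name" and its "arguments", one argument or row to a line. servo_tool: Moves the arm, as the interface text tells. Shifts and turns lie within -1 to 1; 1 stands for 0.12 m of shift or 1.5 rad of turn. Its arguments: {"type":"object","properties":{"steps":{"type":"array","items":{"type":"number"}},"newtons":{"type":"number"}},"required":["steps"]}

```bash
ls; mkdir -p pics; python3 - <<'E'
from plant import *
import cv2,numpy as np
s=read_state(); print(s)
a=capture("scene");b=capture("top")
for n,p in(("scene",a),("top",b)):
    cv2.imwrite(f"pics/{n}0.png",p["frame"]); print(n,p["camera_matrix"],p["origin"],p["attitude"])
    for k in("dome_stake","flat_stake","rack","holder","bolt_grip","bore_mouth"):
        print(k,[(np.round(d["xy"],1),round(d["score"],2)) for d in search_frame(k,p)[:3]])
E
```

```text
pics
{'t': 0.0, 'qpos': array([-7.04007672e+01,  1.77059854e+01,  9.36899657e+01,  1.99769436e-03,
        6.87352409e+01, -3.99332081e+00]), 'joint_vel': array([-0.13745018, -0.03440219, -0.0762894 , -0.04881557, -0.06188198,
        0.06289668]), 'tau': array([-1.21351077e-03, -4.15250230e+01, -2.76665157e+01, -1.68735105e-04,
        1.02517329e-02,  5.42953842e-06]), 'ee_pos': array([ 0.24990969, -0.57215316,  0.30262707]), 'eef_rot': array([[ 9.16419899e-01,  4.00217471e-01, -7.37454426e-04],
       [ 4.00218105e-01, -9.16417355e-01,  2.16796585e-03],
       [ 1.91841777e-04, -2.28190966e-03, -9.99997378e-01]]), 'ft_force': array([ 0.1090977 , -0.680981  ,  1.26806807]), 'ft_torque': array([-0.03149167,  0.00619598, -0.06081618]), 'finger_force': 0.0, 'gripper_width': 0.0855340512398996}
scene [[475.2170827    0.         249.28186786]
 [  0.         475.2170827  191.24752994]
 [  0.           0.           1.        ]] [-0.30919627  0.394903    0.90350101] [[-0.46244901 -0.59759011  0.6550015 ]
 [-0.88640252  0.32890719 -0.32574626]
 [-0.02077196 -0.73123603 -0.68180818]]
dome_stake [(array([240.6, 199.2]), 0.91), (array([204.8, 214.3]), 0.75)]
flat_stake [(array([163.5, 222. ]), 0.67)]
rack [(array([187. , 234.4]), 0.8)]
holder [(array([289.9, 182.5]), 0.69)]
bolt_grip []
bore_mouth [(array([289.3, 182.8]), 0.76)]
top [[488.40039579   0.         260.66125203]
 [  0.         488.40039579 187.74816351]
 [  0.           0.           1.        ]] [ 0.3122872  -0.00215797  1.47521772] [[ 0.01099751 -0.99227559  0.12356457]
 [-0.99966255 -0.0138185  -0.02199629]
 [ 0.02353386 -0.12328096 -0.99209272]]
dome_stake [(array([206.6, 188.2]), 0.63), (array([323.3, 228.5]), 0.54), (array([242.2, 181.2]), 0.47)]
flat_stake [(array([172.5, 188.7]), 0.7)]
rack [(array([188.1, 187.4]), 0.57)]
holder [(array([320. , 188.9]), 0.61)]
bolt_grip []
bore_mouth [(array([321. , 190.1]), 0.79)]
```

```bash
python3 - <<'E'
import cv2
for n,(x,y,w,h) in(("scene",(110,110,260,180)),("top",(130,110,260,170))):
    im=cv2.imread(f"pics/{n}0.png")[y:y+h,x:x+w]
    cv2.imwrite(f"pics/{n}0c.png",cv2.resize(im,None,fx=3,fy=3,interpolation=cv2.INTER_CUBIC))
E
```

```text
(no output)
```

View pics/scene0c.png

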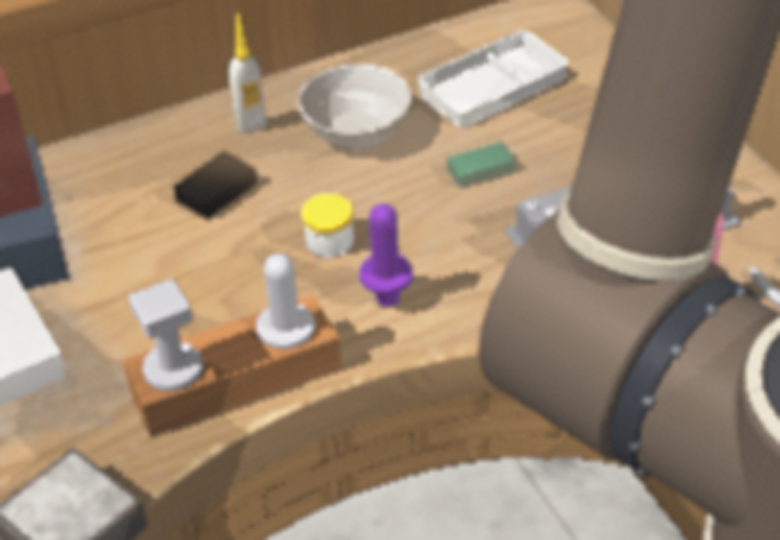

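View pics/top0c.png

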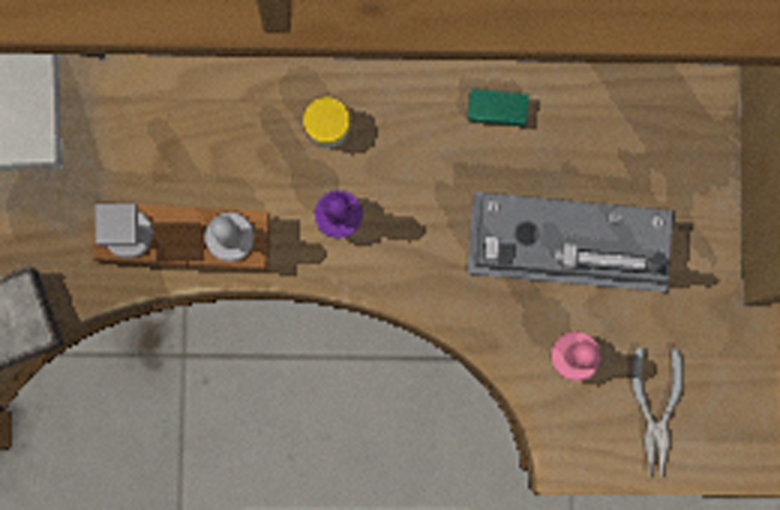

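The crops show the rack with the square head at top px (170,185) and the steel dome at about (205,188), with the purple and pink decoys set apart. The holder's bore is at about (305,188), with keeper and guide to its lower left and the bolt running right, along world −y.

```bash
cat > h.py <<'E'
from plant import *
import cv2,numpy as np
def ray(p,xy):
    d=p["attitude"]@np.linalg.solve(p["camera_matrix"],[xy[0],xy[1],1.]); return np.array(p["origin"]),d
def onz(p,xy,z):
    o,d=ray(p,xy); return o+d*(z-o[2])/d[2]
def proj(p,X):
    c=np.asarray(p["attitude"]).T@(np.asarray(X)-p["origin"]); u=p["camera_matrix"]@c; return u[:2]/u[2]
E
python3 - <<'E'
from h import *
import plant
print([n for n in dir(plant) if not n.startswith('_')], getattr(plant,'finger_overhang',None))
p=capture("top")
g=lambda x,y,z:print(np.round(onz(p,(x/3+130,y/3+110),z),4))
print("holder corners/bore");[g(x,y,.04) for x,y in((478,195),(674,210),(667,292),(468,273),(526,233))]
print("keeper,guide",);g(491,247,.066);g(568,255,.066)
print("dome collar,tip, flat head");g(228.5,238,.048);g(222,228,.122);g(117,224,.12)
print("purple");g(338,215,.05)
w=capture("wrist");s=read_state();R=s["eef_rot"]
print("wrist in tool",R.T@(w["origin"]-s["ee_pos"]),R.T@w["attitude"],w["camera_matrix"])
E
```

```text
['MotionError', 'capture', 'close_job', 'finger_overhang', 'masks_of', 'read_state', 'search_frame'] 0.0726
holder corners/bore
[ 0.5305 -0.1189  0.04  ]
[ 0.5182 -0.3141  0.04  ]
[ 0.4364 -0.3061  0.04  ]
[ 0.4526 -0.1093  0.04  ]
[ 0.4931 -0.1666  0.04  ]
keeper,guide
[ 0.4757 -0.1296  0.066 ]
[ 0.4689 -0.2045  0.066 ]
dome collar,tip, flat head
[0.4831 0.1262 0.048 ]
[0.4835 0.1258 0.122 ]
[0.4862 0.2234 0.12  ]
purple
[0.5071 0.0194 0.05  ]
wrist in tool [ 0.07872363 -0.00015748 -0.06860809] [[-5.45688585e-04 -9.50326395e-01 -3.11254632e-01]
 [ 9.99999838e-01 -4.67670728e-04 -3.25292057e-04]
 [ 1.63568948e-04 -3.11254759e-01  9.50326496e-01]] [[294.58767793   0.         254.95603552]
 [  0.         294.58767793 186.89443096]
 [  0.           0.           1.        ]]
```

{"name": "servo_tool", "arguments": {
  "steps": [0,0,0.0605,0.169,0.282,0,1,0,0,0.121,0.338,0.564,0,1,0,0,0.1815,0.507,0.846,0,1]
}}

```text
t: 1.05
ee_pos: [0.3111, -0.4705, 0.3037]
eef_rot: [[0.774, 0.634, 0.0], [0.634, -0.774, 0.0], [0.0, 0.0, -1.0]]
ft_force: [1.0, 0.1, -0.1]
gripper_width: 0.0854
finger_force: 0.0
```

{"name": "servo_tool", "arguments": {
  "steps": [0,0,0.0605,0.169,0.282,0,1,0,0,0.121,0.338,0.564,0,1,0,0,0.1815,0.507,0.846,0,1]
}}

```text
t: 1.3
ee_pos: [0.3724, -0.3681, 0.3041]
eef_rot: [[0.573, 0.819, 0.0], [0.819, -0.573, -0.0], [-0.0, 0.001, -1.0]]
ft_force: [0.5, -0.3, -0.4]
gripper_width: 0.0854
finger_force: 0.0
```

{"name": "servo_tool", "arguments": {
  "steps": [0,0,0.0605,0.169,0.282,0,1,0,0,0.121,0.338,0.564,0,1,0,0,0.1815,0.507,0.846,0,1]
}}

```text
t: 1.55
ee_pos: [0.4333, -0.2665, 0.3042]
eef_rot: [[0.332, 0.943, 0.001], [0.943, -0.332, -0.0], [-0.0, 0.001, -1.0]]
ft_force: [0.8, -0.5, -0.5]
gripper_width: 0.0854
finger_force: 0.0
```

{"name": "servo_tool", "arguments": {
  "steps": [0,0,0.0605,0.169,0.282,0,1,0,0,0.121,0.338,0.564,0,1,0,0,0.1815,0.507,0.846,0,1,0,0,0.1815,0.507,0.846,0,1,0,0,0.1815,0.507,0.846,0,1]
}}

```text
t: 1.97
ee_pos: [0.4943, -0.1648, 0.304]
eef_rot: [[0.066, 0.998, 0.0], [0.998, -0.066, -0.0], [-0.0, 0.0, -1.0]]
ft_force: [-0.5, -0.1, -0.4]
gripper_width: 0.0855
finger_force: 0.0
```

```bash
python3 - <<'E'
from h import *
w=capture("wrist");s=read_state();print(s["ee_pos"],s["eef_rot"])
cv2.imwrite("pics/w1.png",w["frame"]);cv2.imwrite("pics/w1b.png",cv2.resize(w["frame"],(800,600),interpolation=cv2.INTER_CUBIC))
np.save("w1.npy",{k:w[k] for k in("camera_matrix","origin","attitude")},allow_pickle=True)
print(proj(w,[.4931,-.1666,.04]))
for k in("holder","bore_mouth","bolt","bolt_grip"):
    print(k,[(np.round(d["xy"],1),round(d["score"],2)) for d in search_frame(k,w)[:3]])
E
```

```text
[ 0.49371226 -0.16607974  0.30392852] [[ 6.81772638e-02  9.97673194e-01 -2.41447155e-04]
 [ 9.97673022e-01 -6.81774018e-02 -6.19152146e-04]
 [-6.34172739e-04 -1.98673214e-04 -9.99999779e-01]]
[255.03840159 164.2829912 ]
holder [(array([252.2, 189.5]), 0.78)]
bore_mouth [(array([249. , 192.8]), 0.73)]
bolt [(array([233.9, 251.9]), 0.96)]
bolt_grip [(array([249.1, 193.4]), 0.32), (array([356.9, 130.2]), 0.19)]
```

View pics/w1b.png

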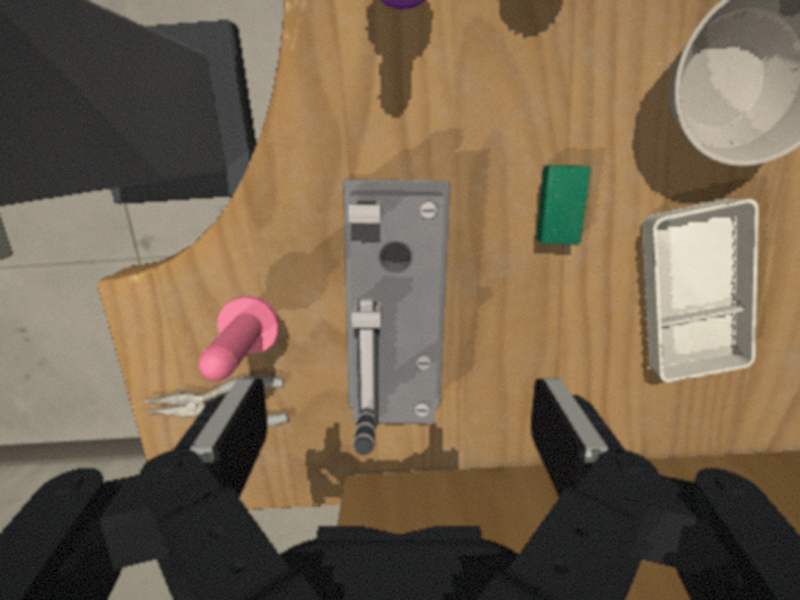

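The bore is dark at view px (396,257), i.e. (253,164), within 2 px of my estimate. The bolt is withdrawn and its dark handle top is at view (364,442), behind the guide.

```bash
python3 - <<'E'
from h import *
w=np.load("w1.npy",allow_pickle=True).item()
im=cv2.imread("pics/w1.png");g=cv2.cvtColor(im,6)
r=g[150:180,240:268];print(r[::2,::2])
m=(r<85).astype(np.uint8);n,l,st,c=cv2.connectedComponentsWithStats(m);print(st,c+[240,150])
for i in range(1,n):
  if st[i,4]>60:
    print("bore",onz(w,c[i]+[240,150],.04))
s=1/1.5625
for q,z in(((364,442),.104),((343.5,181),.04),((449,181),.04),((349,412),.04),((437,423),.04),((364.5,214),.066),((366,319),.066)):
    print(q,np.round(onz(w,np.array(q)*s,z),4))
E
```

```text
[[ 71  84 124 126 127 125 129 131 131 133 130 132 134 130]
 [ 72  76 126 130 126 127 131 128 134 131 130 132 129 132]
 [ 79  83 124 128 116 106 100 103 113 124 132 128 130 130]
 [124 123 125 103  74  63  57  59  68  80 111 127 126 130]
 [127 127 106  66  55  59  59  59  53  56  81 113 129 127]
 [127 120  76  59  57  60  58  57  60  58  57  92 123 128]
 [127 110  59  51  62  57  55  58  61  61  59  75 117 127]
 [127  98  57  52  55  59  55  60  60  59  52  68 118 131]
 [129 107  69  63  61  64  59  60  53  56  50  72 120 131]
 [127 120  85  79  86  85  75  81  77  78  73  98 125 130]
 [129 126 107  86  84  95  92  91  90  81  88 118 133 133]
 [130 126 123 108  95  93  89  92  88 100 113 128 129 128]
 [128 127 128 122 123 114 109 111 118 122 128 128 129 130]
 [126 130 126 118 121 118 120 127 127 125 126 125 127 127]
 [129 127 114 115 111 109 111 113 115 113 113 114 120 128]]
[[  0   0  28  30 583]
 [  0   0   3   5  15]
 [  3   5  20  17 242]] [[254.10634648 165.67409949]
 [241.         152.        ]
 [252.81404959 162.44628099]]
bore [ 0.4906779  -0.16425405  0.04      ]
(364, 442) [ 0.4618 -0.2799  0.104 ]
(343.5, 181) [ 0.4581 -0.1094  0.04  ]
(449, 181) [ 0.5322 -0.1143  0.04  ]
(349, 412) [ 0.4432 -0.2961  0.04  ]
(437, 423) [ 0.5158 -0.3115  0.04  ]
(364.5, 214) [ 0.4729 -0.1297  0.066 ]
(366, 319) [ 0.4673 -0.2043  0.066 ]
```

{"name": "servo_tool", "arguments": {
  "steps": [0,0,0,-0.01,0.3,0,1,0,0,0,-0.02,0.6,0,1,0,0,0,-0.028,0.811,0,1]
}}

```text
t: 2.47
ee_pos: [0.4894, -0.0692, 0.3038]
eef_rot: [[0.074, 0.997, -0.0], [0.997, -0.074, 0.001], [0.001, -0.0, -1.0]]
ft_force: [0.5, 0.3, 0.2]
gripper_width: 0.0855
finger_force: 0.0
```

{"name": "servo_tool", "arguments": {
  "steps": [0,0,0,-0.01,0.3,0,1,0,0,0,-0.02,0.6,0,1,0,0,0,-0.028,0.811,0,1]
}}

```text
t: 2.72
ee_pos: [0.4863, 0.0289, 0.304]
eef_rot: [[0.072, 0.997, 0.0], [0.997, -0.072, 0.001], [0.001, 0.0, -1.0]]
ft_force: [0.1, 1.0, 0.6]
gripper_width: 0.0853
finger_force: 0.0
```

{"name": "servo_tool", "arguments": {
  "steps": [0,0,0,-0.01,0.3,-0.1,1,0,0,0,-0.02,0.6,-0.2,1,0,0,0,-0.028,0.811,-0.35,1,0,0,0,-0.028,0.811,-0.35,1,0,0,0,-0.028,0.811,-0.35,1]
}}

```text
t: 3.13
ee_pos: [0.4826, 0.125, 0.2607]
eef_rot: [[0.069, 0.998, -0.003], [0.998, -0.069, -0.001], [-0.001, -0.003, -1.0]]
ft_force: [0.2, -0.3, 0.0]
gripper_width: 0.0851
finger_force: 0.0
```

```bash
python3 - <<'E'
from h import *
w=capture("wrist");s=read_state();print(s["ee_pos"],s["eef_rot"])
cv2.imwrite("pics/w2.png",w["frame"]);cv2.imwrite("pics/w2b.png",cv2.resize(w["frame"],(800,600),interpolation=cv2.INTER_CUBIC))
np.save("w2.npy",{k:w[k] for k in("camera_matrix","origin","attitude")},allow_pickle=True)
print("pred collar,tip x1.5625",proj(w,[.4831,.1262,.048])*1.5625,proj(w,[.4833,.126,.122])*1.5625)
ms=masks_of("dome_stake",w)
for d in ms[:3]:
    ys,xs=np.where(d["mask"]);print(d["score"],d["xy"],xs.min(),xs.max(),ys.min(),ys.max())
E
```

```text
[0.48341445 0.1243682  0.26163539] [[ 7.03404249e-02  9.97522772e-01 -7.37707871e-04]
 [ 9.97522600e-01 -7.03410729e-02 -8.92634676e-04]
 [-9.42314580e-04 -6.73091971e-04 -9.99999329e-01]]
pred collar,tip x1.5625 [401.88926386 270.98010065] [402.8663414  312.63500483]
0.9 [288.0, 264.4] 264 305 236 308
0.6 [256.9, 176.0] 233 279 148 208
```

View pics/w2b.png

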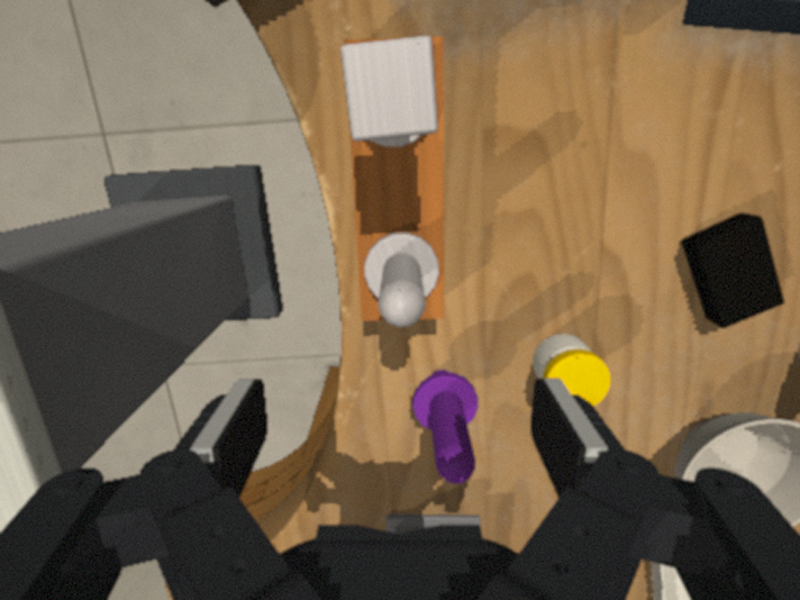

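The collar is at view (402,269), as predicted, so the stake lies under the gripper and the purple decoy is clear of the fingers. I'll descend and grip.

{"name": "servo_tool", "arguments": {
  "steps": [0,0,0,0,0.016,-0.25,1,0,0,0,0,0.016,-0.5,1,0,0,0,0,0.016,-0.75,1,0,0,0,0,0.016,-0.963,1,0,0,0,0,0.016,-0.963,1,0,0,0,0,0.016,-0.963,1]
}}

```text
t: 3.73
ee_pos: [0.4832, 0.1256, 0.1459]
eef_rot: [[0.072, 0.997, -0.002], [0.997, -0.072, -0.001], [-0.001, -0.002, -1.0]]
ft_force: [0.3, -0.2, 0.6]
gripper_width: 0.0854
finger_force: 0.0
```

{"name": "servo_tool", "arguments": {
  "steps": [0,0,0,0,0,0,-0.2,0,0,0,0,0,0,-0.4,0,0,0,0,0,0,-0.7,0,0,0,0,0,0,-1,0,0,0,0,0,0,-1,0,0,0,0,0,0,-1,0,0,0,0,0,0,-1,0,0,0,0,0,0,-1],
  "newtons": 70
}}

```text
t: 4.4
ee_pos: [0.4839, 0.1274, 0.1476]
eef_rot: [[0.07, 0.998, 0.001], [0.998, -0.07, 0.0], [0.0, 0.001, -1.0]]
ft_force: [-2.3, 1.0, 6.8]
gripper_width: 0.0221
finger_force: 68.2
```

{"name": "servo_tool", "arguments": {
  "steps": [0,0,0,0,0,0.08,-1,0,0,0,0,0,0.2,-1,0,0,0,0,0,0.4,-1,0,0,0,0,0,0.65,-1,0,0,0,0,0,0.85,-1,0,0,0,0,0,1,-1,0,0,0,0,0,1,-1]
}}

```text
t: 4.98
ee_pos: [0.4858, 0.1277, 0.2709]
eef_rot: [[0.07, 0.998, 0.009], [0.998, -0.07, 0.002], [0.002, 0.009, -1.0]]
ft_force: [0.4, 0.1, -1.7]
gripper_width: 0.023
finger_force: 68.8
```

{"name": "servo_tool", "arguments": {
  "steps": [0,0,0,0,-0.2,0.1,-1,0,0,0,0,-0.5,0.1,-1,0,0,0,0,-0.8,0.1,-1]
}}

```text
t: 5.23
ee_pos: [0.4828, 0.0309, 0.2777]
eef_rot: [[0.067, 0.998, -0.0], [0.998, -0.067, -0.0], [-0.0, -0.0, -1.0]]
ft_force: [-0.0, -1.1, -3.3]
gripper_width: 0.0224
finger_force: 68.8
```

{"name": "servo_tool", "arguments": {
  "steps": [0,0,0,0.02,-0.3,0,-1,0,0,0,0.03,-0.6,0,-1,0,0,0,0.05,-0.9,0,-1]
}}

```text
t: 5.48
ee_pos: [0.4879, -0.078, 0.2766]
eef_rot: [[0.069, 0.998, -0.003], [0.998, -0.069, 0.001], [0.001, -0.003, -1.0]]
ft_force: [0.3, -0.6, -2.3]
gripper_width: 0.0229
finger_force: 68.8
```

{"name": "servo_tool", "arguments": {
  "steps": [0,0,0,0.01,-0.25,0,-1,0,0,0,0.01,-0.5,-0.2,-1,0,0,0,0.01,-0.65,-0.3,-1,0,0,0,0.01,-0.73,-0.4,-1,0,0,0,0.01,-0.73,-0.4,-1,0,0,0,0.01,-0.73,-0.4,-1]
}}

```text
t: 5.98
ee_pos: [0.4894, -0.1636, 0.2285]
eef_rot: [[0.071, 0.997, -0.004], [0.997, -0.071, 0.003], [0.002, -0.004, -1.0]]
ft_force: [0.5, 0.6, -3.3]
gripper_width: 0.0223
finger_force: 69.0
```

```bash
python3 - <<'E'
from h import *
w=capture("wrist");t=capture("top");c=capture("scene");s=read_state();print(s["ee_pos"],s["eef_rot"],s["gripper_width"])
for n,p in(("w3",w),("t3",t),("s3",c)):cv2.imwrite(f"pics/{n}.png",p["frame"])
np.save("w3.npy",{k:w[k] for k in("camera_matrix","origin","attitude")},allow_pickle=True)
a=w["frame"][100:384,100:412]
b=c["frame"][60:250,200:400]
a=cv2.resize(a,(440,400));b=cv2.resize(b,(360,342),interpolation=2)
o=np.zeros((400,800,3),np.uint8);o[:,:440]=a;o[:342,440:]=b
cv2.imwrite("pics/c3.png",o)
R=s["eef_rot"];p=s["ee_pos"]
for z in(-.0,-.03,-.1):pass
E
```

```text
[ 0.49113562 -0.16329869  0.23090211] [[ 6.84714617e-02  9.97652537e-01  1.03645297e-03]
 [ 9.97653058e-01 -6.84716187e-02  1.16710943e-04]
 [ 1.87404581e-04  1.02602911e-03 -9.99999456e-01]] 0.02250368372880074
```

View pics/c3.png

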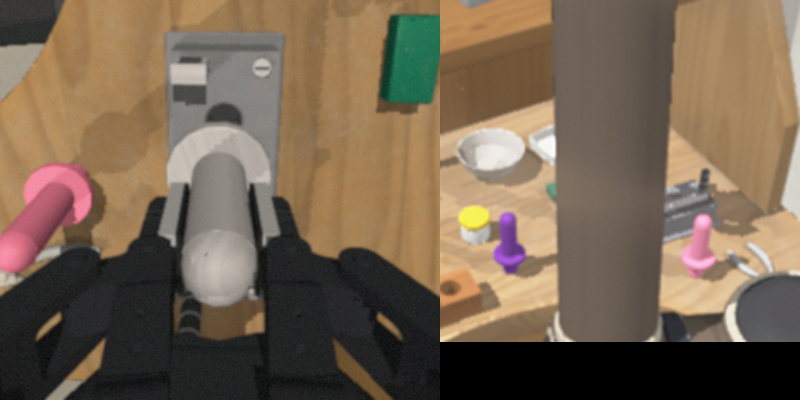

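The wrist crop shows the stake held upright between the pads, collar centre near crop (219,175). The bore is peeking out just above it at (224,112), slightly to the right.

```bash
cat > m.py <<'E'
from h import *
def avg(n=6):
    P=[];S=[];F=[]
    for i in range(n):
        w=capture("wrist");s=read_state();S.append(s);P.append(w);F.append(w["frame"].astype(float))
    s=S[0]
    s=dict(p=np.mean([q["ee_pos"] for q in S],0),R=np.mean([q["eef_rot"] for q in S],0),f=np.mean([q["ft_force"] for q in S],0),sd=np.std([q["ee_pos"] for q in S],0))
    w=dict(camera_matrix=P[0]["camera_matrix"],origin=np.mean([q["origin"] for q in P],0),attitude=np.mean([q["attitude"] for q in P],0),sd=np.std([q["origin"] for q in P],0))
    return s,w,np.mean(F,0).astype(np.uint8)
E
python3 - <<'E'
from m import *
s,w,im=avg();print(s["p"],s["sd"],s["f"]);print(s["R"].round(4));print("cam sd",w["sd"],"cam in tool",s["R"].T@(w["origin"]-s["p"]))
cv2.imwrite("pics/w4.png",im);g=cv2.cvtColor(im,6).astype(int)
def show(r,c0,c1):print(r,c0,g[r,c0:c1].tolist())
for r in(176,179,182,185):show(r,238,280)   # bore
for r in(215,222,228):show(r,212,300) # collar
show(270,225,290);show(300,222,290)
for c in (258,):print(g[165:200,c].tolist())
for X in([.4931,-.1666,.04],[.4907,-.1656,.04]):print(proj(w,X))
E
```

```text
[ 0.49116928 -0.16364119  0.23114084] [0.00011841 0.00021392 0.0001216 ] [-0.14656926 -0.32257231 -2.55844809]
[[ 6.850e-02  9.976e-01  1.400e-03]
 [ 9.976e-01 -6.850e-02 -4.000e-04]
 [-3.000e-04  1.500e-03 -1.000e+00]]
cam sd [5.87947218e-05 1.77435806e-04 1.17169312e-04] cam in tool [ 0.07944789 -0.00087668 -0.06859496]
176 238 [128, 128, 127, 126, 129, 126, 119, 104, 85, 69, 63, 60, 61, 60, 59, 60, 60, 58, 59, 58, 59, 58, 57, 59, 60, 63, 72, 87, 105, 120, 127, 130, 133, 131, 131, 131, 134, 131, 132, 132, 130, 131]
179 238 [129, 128, 130, 130, 119, 104, 83, 64, 60, 59, 59, 61, 60, 57, 59, 60, 59, 60, 57, 57, 58, 59, 59, 58, 60, 59, 58, 60, 66, 89, 111, 125, 130, 130, 132, 131, 131, 131, 131, 131, 132, 129]
182 238 [129, 129, 128, 123, 107, 82, 62, 50, 51, 52, 57, 60, 60, 58, 58, 61, 60, 60, 59, 60, 58, 61, 58, 58, 60, 56, 55, 50, 52, 70, 95, 116, 126, 129, 131, 132, 132, 131, 132, 132, 131, 132]
185 238 [129, 129, 129, 121, 104, 82, 68, 68, 69, 72, 75, 78, 75, 72, 70, 68, 66, 68, 68, 68, 69, 67, 64, 63, 59, 56, 58, 54, 55, 67, 94, 116, 126, 131, 131, 131, 130, 132, 130, 132, 133, 1
[... 1515 characters left out ...]
5, 166, 165, 165, 163, 162, 159, 156, 155, 153, 149, 147, 145, 144, 142, 142, 140, 136, 134, 128, 118, 113, 100, 74, 34, 27, 36, 40, 70, 130, 156, 132, 93]
300 222 [19, 16, 17, 23, 23, 23, 30, 43, 75, 100, 116, 126, 131, 139, 145, 149, 155, 161, 165, 169, 169, 169, 170, 170, 172, 176, 178, 180, 182, 183, 185, 184, 181, 178, 175, 174, 173, 173, 173, 172, 171, 170, 168, 167, 166, 166, 162, 162, 160, 158, 156, 149, 144, 129, 105, 89, 82, 71, 53, 31, 21, 26, 30, 29, 25, 24, 25, 23]
[133, 133, 132, 132, 133, 130, 117, 92, 71, 61, 61, 59, 58, 59, 58, 58, 57, 58, 60, 58, 69, 104, 129, 140, 159, 189, 200, 195, 191, 191, 190, 191, 190, 187, 186]
[258.2416536  184.19270176]
[255.57854789 183.33450491]
```

```bash
python3 - <<'E'
from m import *
s,w,im=avg(3)
z=.2304-.098
a=onz(w,(254.6,189.3),z)
o,d=ray(w,(254.6,189.3));print("rim",a,"axis xy",a[:2]-.024*np.array([.0785,.997]))
for dz in(.002,):print(onz(w,(254.6,189.3),z+dz))
b=onz(w,(255.3,183.9),.04);print("bore",b, "top rim bore",onz(w,(255.3,171.8),.04)[:2]-.01175*np.array([.0785,.997]))
print(s["p"],s["R"])
E
```

```text
rim [ 0.49125121 -0.14077822  0.1324    ] axis xy [ 0.48936721 -0.16470622]
[ 0.49130116 -0.140108    0.1344    ]
bore [ 0.48995689 -0.1665414   0.04      ] top rim bore [ 0.48983723 -0.16672527]
[ 0.49079167 -0.16414114  0.23064986] [[ 6.94192701e-02  9.97587388e-01  5.62701200e-04]
 [ 9.97587544e-01 -6.94191465e-02 -2.19636632e-04]
 [-1.80069330e-04  5.76583217e-04 -9.99999801e-01]]
```

{"name": "servo_tool", "arguments": {
  "steps": [0.002,0.029,0,0.05,-0.007,-0.09,-1,0.004,0.058,0,0.1,-0.014,-0.18,-1,0.006,0.087,0,0.15,-0.021,-0.27,-1,0.0081,0.1164,0,0.195,-0.028,-0.366,-1,0.0081,0.1164,0,0.195,-0.028,-0.366,-1,0.0081,0.1164,0,0.195,-0.028,-0.366,-1]
}}

```text
t: 7.08
ee_pos: [0.5139, -0.1676, 0.1855]
eef_rot: [[0.07, 0.982, -0.175], [0.998, -0.068, 0.013], [0.001, -0.175, -0.985]]
ft_force: [-0.0, 0.0, -2.6]
gripper_width: 0.0221
finger_force: 69.2
```

```bash
python3 - <<'E'
from m import *
s,w,im=avg(4);print(s["p"],s["f"]);print(s["R"].round(4))
t=capture("top");c=capture("scene")
a=cv2.resize(im[120:320,150:360],(420,400),interpolation=2);b=cv2.resize(t["frame"][130:230,260:355],(380,400),interpolation=2)
cv2.imwrite("pics/c5.png",np.hstack([a,b]))
E
```

```text
[ 0.51386622 -0.16778712  0.18685712] [ 0.15804163 -0.1842181  -2.62219122]
[[ 7.000e-02  9.825e-01 -1.728e-01]
 [ 9.975e-01 -6.900e-02  1.200e-02]
 [-2.000e-04 -1.732e-01 -9.849e-01]]
```

View pics/c5.png

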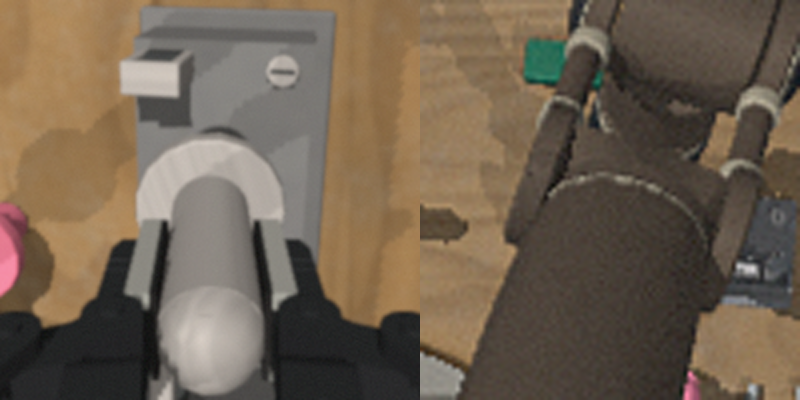

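The stake leans about 10°, with the collar over the bore and the bore's rear arc showing at view (225,130), as planned. I'll lower the foot's edge into the mouth.

{"name": "servo_tool", "arguments": {
  "steps": [0,0,0,0,0,-0.025,-1,0,0,0,0,0,-0.05,-1,0,0,0,0,0,-0.075,-1,0,0,0,0,0,-0.1,-1,0,0,0,0,0,-0.112,-1,0,0,0,0,0,-0.125,-1,0,0,0,0,0,-0.125,-1]
}}

```text
t: 7.97
ee_pos: [0.5141, -0.1678, 0.171]
eef_rot: [[0.07, 0.982, -0.174], [0.998, -0.069, 0.012], [0.0, -0.174, -0.985]]
ft_force: [0.2, 0.0, -2.8]
gripper_width: 0.022
finger_force: 69.2
```

```bash
python3 - <<'E'
from m import *
s,w,im=avg(3);print(s["p"],s["f"]);print(s["R"].round(4))
E
```

```text
[ 0.51407821 -0.16777336  0.17128756] [-0.09970826 -0.02421231 -2.49635771]
[[ 6.990e-02  9.823e-01 -1.738e-01]
 [ 9.976e-01 -6.890e-02  1.210e-02]
 [-1.000e-04 -1.742e-01 -9.847e-01]]
```

{"name": "servo_tool", "arguments": {
  "steps": [-0.001,-0.0145,0,-0.023,0.002,0.002,-1,-0.002,-0.029,0,-0.047,0.0035,0.004,-1,-0.003,-0.0436,0,-0.07,0.005,0.005,-1,-0.004,-0.058,0,-0.094,0.007,0.006,-1,-0.005,-0.0727,0,-0.117,0.0085,0.007,-1,-0.006,-0.087,0,-0.141,0.01,0.008,-1,-0.007,-0.102,0,-0.164,0.012,0.009,-1,-0.0081,-0.1164,0,-0.188,0.0135,0.009,-1,-0.0081,-0.1164,0,-0.188,0.0135,0.009,-1]
}}

```text
t: 8.87
ee_pos: [0.4908, -0.1661, 0.1727]
eef_rot: [[0.071, 0.998, 0.002], [0.998, -0.071, -0.0], [-0.0, 0.002, -1.0]]
ft_force: [1.4, -0.5, -4.1]
gripper_width: 0.0224
finger_force: 69.2
```

{"name": "servo_tool", "arguments": {
  "steps": [0,0,0,0,0,-0.012,-1,0,0,0,0,0,-0.025,-1,0,0,0,0,0,-0.037,-1,0,0,0,0,0,-0.037,-1]
}}

```text
t: 9.2
ee_pos: [0.4914, -0.1661, 0.1676]
eef_rot: [[0.07, 0.998, -0.001], [0.998, -0.07, 0.0], [0.0, -0.001, -1.0]]
ft_force: [-0.1, -0.4, -2.2]
gripper_width: 0.0224
finger_force: 69.3
```

```bash
python3 - <<'E'
from m import *
s,w,im=avg(3);print(s["p"],s["f"]);print(s["R"].round(4))
E
```

```text
[ 0.49143264 -0.16608015  0.16769696] [ 0.37381656  0.01114243 -2.54104481]
[[ 6.980e-02  9.976e-01 -8.000e-04]
 [ 9.976e-01 -6.980e-02  3.000e-04]
 [ 2.000e-04 -8.000e-04 -1.000e+00]]
```

{"name": "servo_tool", "arguments": {
  "steps": [0,0,0,0,0,-0.02,-1,0,0,0,0,0,-0.04,-1,0,0,0,0,0,-0.06,-1,0,0,0,0,0,-0.08,-1,0,0,0,0,0,-0.1,-1,0,0,0,0,0,-0.1,-1]
}}

```text
t: 9.85
ee_pos: [0.4914, -0.1661, 0.1555]
eef_rot: [[0.07, 0.998, -0.0], [0.998, -0.07, 0.0], [0.0, -0.0, -1.0]]
ft_force: [0.3, -0.1, -2.9]
gripper_width: 0.0226
finger_force: 69.3
```

{"name": "servo_tool", "arguments": {
  "steps": [0,0,0,0,0,-0.02,-1,0,0,0,0,0,-0.04,-1,0,0,0,0,0,-0.06,-1,0,0,0,0,0,-0.075,-1,0,0,0,0,0,-0.083,-1,0,0,0,0,0,-0.083,-1]
}}

```text
t: 10.35
ee_pos: [0.4915, -0.1662, 0.1476]
eef_rot: [[0.07, 0.998, -0.001], [0.998, -0.07, 0.0], [0.0, -0.001, -1.0]]
ft_force: [-4.3, 2.1, 8.2]
gripper_width: 0.0225
finger_force: 70.5
```

{"name": "servo_tool", "arguments": {
  "steps": [0,0,0,0,0,0.01,-0.4,0,0,0,0,0,0.01,0.2,0,0,0,0,0,0.01,0.8,0,0,0,0,0,0.01,1,0,0,0,0,0,0.01,1,0,0,0,0,0,0.01,1,0,0,0,0,0,0.01,1,0,0,0,0,0,0.01,1]
}}

```text
t: 11.02
ee_pos: [0.4914, -0.1661, 0.1472]
eef_rot: [[0.07, 0.998, -0.0], [0.998, -0.07, 0.0], [0.0, -0.0, -1.0]]
ft_force: [0.6, -0.5, 0.2]
gripper_width: 0.0855
finger_force: 0.0
```

{"name": "servo_tool", "arguments": {
  "steps": [0,0,0,0,0,0.15,1,0,0,0,0,0,0.4,1,0,0,0,0,0,0.7,1,0,0,0,-0.05,-0.15,0.9,1,0,0,0,-0.12,-0.4,0.95,1,0,0,0,-0.24,-0.65,0.95,1,0,0,0,-0.24,-0.8,0.95,1,0,0,0,-0.24,-0.8,0.95,1,0,0,0,-0.24,-0.8,0.95,1]
}}

```text
t: 11.77
ee_pos: [0.4624, -0.2628, 0.2613]
eef_rot: [[0.072, 0.997, 0.0], [0.997, -0.072, 0.0], [0.0, 0.0, -1.0]]
ft_force: [0.5, 0.7, 0.5]
gripper_width: 0.0853
finger_force: 0.0
```

```bash
python3 - <<'E'
from m import *
s,w,im=avg(4);print(s["p"],s["f"]);print(s["R"].round(4))
np.save("w6.npy",w,allow_pickle=True);cv2.imwrite("pics/w6.png",im)
cv2.imwrite("pics/w6b.png",cv2.resize(im,(800,600),interpolation=2))
E
```

```text
[ 0.46253301 -0.26136159  0.2608485 ] [-0.28573149 -0.05524012 -0.09758009]
[[ 6.970e-02  9.976e-01 -7.000e-04]
 [ 9.976e-01 -6.970e-02  1.100e-03]
 [ 1.000e-03 -8.000e-04 -1.000e+00]]
```

View pics/w6b.png

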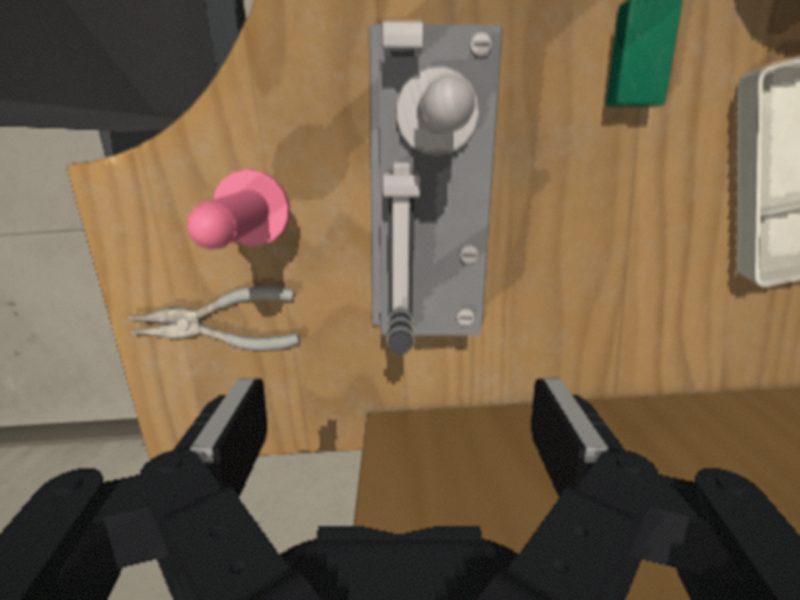

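The stake sits upright in the holder, with its collar on the top face at view (437,110). The bolt handle's top is at view (399,342).

```bash
python3 - <<'E'
from m import *
w=np.load("w6.npy",allow_pickle=True).item()
k=1/1.5625
print("handle",onz(w,np.array((399.5,342))*k,.104),onz(w,np.array((400,318))*k,.066))
print("guide",onz(w,np.array((401,186))*k,.066),"keeper",onz(w,np.array((403.5,36))*k,.066))
print("dome tip/ctr",onz(w,np.array((447,101))*k,.110),"collar",onz(w,np.array((437.5,109.5))*k,.048), "bar tip",onz(w,np.array((401,165))*k,.059))
E
```

```text
handle [ 0.4602401  -0.28400859  0.104     ] [ 0.46050083 -0.28507993  0.066     ]
guide [ 0.4666113  -0.20607048  0.066     ] keeper [ 0.47307561 -0.13150429  0.066     ]
dome tip/ctr [ 0.48954447 -0.16694137  0.11      ] collar [ 0.49027462 -0.16660175  0.048     ] bar tip [ 0.46740389 -0.19506365  0.059     ]
```

{"name": "servo_tool", "arguments": {
  "steps": [0,0,0,-0.011,-0.1,-0.2,1,0,0,0,-0.011,-0.183,-0.45,1,0,0,0,-0.011,-0.183,-0.7,1,0,0,0,-0.011,-0.183,-0.9,1,0,0,0,-0.011,-0.183,-0.954,1,0,0,0,-0.011,-0.183,-0.954,1]
}}

```text
t: 12.47
ee_pos: [0.46, -0.2821, 0.1443]
eef_rot: [[0.069, 0.998, -0.005], [0.998, -0.069, 0.004], [0.003, -0.005, -1.0]]
ft_force: [-1.1, 0.1, 0.2]
gripper_width: 0.0853
finger_force: 0.0
```

{"name": "servo_tool", "arguments": {
  "steps": [0,0,0,0,0,0,0,0,0,0,0,0,0,-0.4,0,0,0,0,0,0,-0.6,0,0,0,0,0,0,-0.8,0,0,0,0,0,0,-1,0,0,0,0,0,0,-1,0,0,0,0,0,0,-1,0,0,0,0,0,0,-1],
  "newtons": 40
}}

```text
t: 13.13
ee_pos: [0.4615, -0.2844, 0.1477]
eef_rot: [[0.07, 0.998, 0.0], [0.998, -0.07, -0.001], [-0.001, 0.0, -1.0]]
ft_force: [-1.9, 0.1, 5.8]
gripper_width: 0.0125
finger_force: 39.0
```

{"name": "servo_tool", "arguments": {
  "steps": [0,0,0,0.005,0.06,0,-1,0,0,0,0.01,0.13,0,-1,0,0,0,0.016,0.2,0,-1,0,0,0,0.021,0.27,0,-1,0,0,0,0.027,0.34,0,-1,0,0,0,0.032,0.41,0,-1,0,0,0,0.037,0.47,0,-1,0,0,0,0.041,0.53,0,-1]
}}

```text
t: 13.8
ee_pos: [0.4665, -0.2208, 0.1478]
eef_rot: [[0.07, 0.998, 0.001], [0.998, -0.07, -0.002], [-0.002, 0.001, -1.0]]
ft_force: [-1.7, -3.2, 5.8]
gripper_width: 0.0129
finger_force: 39.3
```

{"name": "servo_tool", "arguments": {
  "steps": [0,0,0,0.002,0.03,0,-1,0,0,0,0.004,0.055,0,-1,0,0,0,0.005,0.065,0,-1,0,0,0,0.005,0.065,0,-1,0,0,0,0.005,0.065,0,-1]
}}

```text
t: 14.22
ee_pos: [0.4669, -0.2163, 0.1478]
eef_rot: [[0.067, 0.998, 0.001], [0.998, -0.067, -0.008], [-0.008, 0.001, -1.0]]
ft_force: [-4.9, -12.7, 3.4]
gripper_width: 0.0125
finger_force: 39.1
```

{"name": "servo_tool", "arguments": {
  "steps": [0,0,0,0.0015,0.018,0,-1,0,0,0,0.0015,0.018,0,-1,0,0,0,0.0015,0.018,0,-1]
}}

```text
t: 14.47
ee_pos: [0.4669, -0.2159, 0.1479]
eef_rot: [[0.066, 0.998, 0.001], [0.998, -0.066, -0.012], [-0.012, 0.001, -1.0]]
ft_force: [-6.8, -18.4, 0.9]
gripper_width: 0.0129
finger_force: 39.0
```

```bash
python3 - <<'E'
from m import *
s,w,im=avg(3);print(s["p"],s["f"]);print(s["R"].round(4))
E
```

```text
[ 0.4669148  -0.21597283  0.14786294] [ -6.23283924 -18.5691019    1.67462766]
[[ 6.600e-02  9.978e-01  7.000e-04]
 [ 9.978e-01 -6.600e-02 -1.170e-02]
 [-1.160e-02  1.500e-03 -9.999e-01]]
```

{"name": "servo_tool", "arguments": {
  "steps": [0,0,0,0,-0.015,0,-0.7,0,0,0,0,-0.015,0,-0.2,0,0,0,0,-0.015,0,0.3,0,0,0,0,-0.015,0,0.8,0,0,0,0,-0.015,0,1,0,0,0,0,-0.015,0,1,0,0,0,0,-0.015,0,1,0,0,0,0,-0.015,0,1]
}}

```text
t: 15.28
ee_pos: [0.4671, -0.212, 0.1467]
eef_rot: [[0.069, 0.998, -0.0], [0.998, -0.069, 0.0], [0.0, -0.0, -1.0]]
ft_force: [0.5, -0.2, 0.8]
gripper_width: 0.0854
finger_force: 0.0
```

{"name": "servo_tool", "arguments": {
  "steps": [0,0,0,0,0,0.15,1,0,0,0,0,0,0.4,1,0,0,0,0,0,0.65,1,0,0,0,0,0,0.9,1,0,0,0,0,0,0.95,1,0,0,0,0,0,0.95,1,0,0,0,0,0,0.95,1]
}}

```text
t: 15.87
ee_pos: [0.4669, -0.2121, 0.2606]
eef_rot: [[0.07, 0.998, 0.0], [0.998, -0.07, -0.0], [-0.0, 0.0, -1.0]]
ft_force: [-0.1, -0.4, -0.9]
gripper_width: 0.0855
finger_force: 0.0
```

```bash
python3 - <<'E'
from m import *
s,w,im=avg(3);print(s["p"],s["f"])
cv2.imwrite("pics/w7b.png",cv2.resize(im[60:330,150:420],(600,600),interpolation=2))
E
```

```text
[ 0.46599011 -0.2116852   0.25898358] [-0.27835946  0.1336603   0.06895943]
```

View pics/w7b.png

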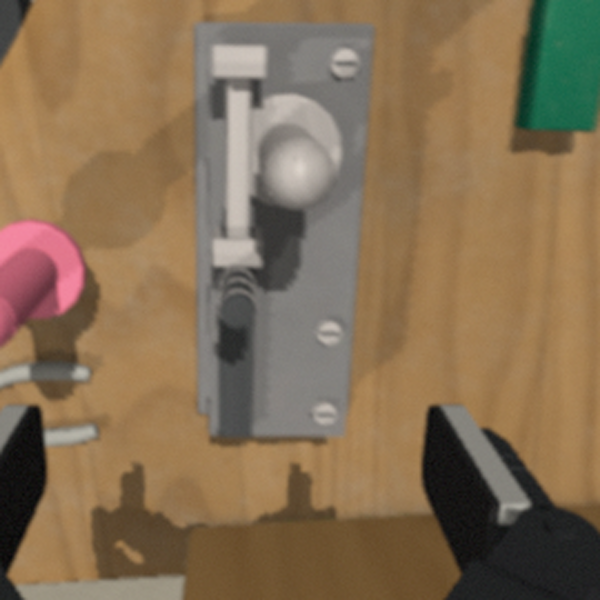

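The bolt bar now runs from the guide at view (237,250) over the collar and under the keeper at (240,62). The handle is up against the guide, the stake is upright, and the gripper is clear.

```bash
python3 -c "
from plant import *
print(close_job())"
```

```text
the job is handed in; nothing more can be done
None
```

The dome stake is fully home in the holder, entered edge-first at about 10°, and the bolt is pushed to its stop in the keeper. The gripper is clear, nothing else was moved, and the job was handed in after about 16 s of robot time.

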